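Refit the splined lane gate on a stone-sorting trough and hold it down

TASK

Put the loose wooden gate back on its spindle in the sorting trough, with its blade pointing to the feed end (away from the fixed lane divider): turn it until the splines mesh, slide it down and press it fully home against the spring collar. Finish while still holding the gate pressed home, so that the retaining clip can be put in the groove of the spindle; the spring lifts the gate if you let go. Leave the two stones, the round lid and the funnel where they are.

Things in the scene. Friction and masses are not known exactly. Their poses are not given: they have to be found in the camera images.
- trough: sorting trough, fixed: maple frame 124 mm wide, level steel deck 40 mm above the bench, walls 25 mm above the deck, 108 mm apart inside. Origin on the bench below the spindle; z up. -x runs to the feed end (board at 165 mm), +x along two lanes, parted by a divider 8 mm thick, as high as the walls, from 40 to 180 mm; then low catch trays to 253 mm
- seat (a point): centre of the top of the dark fixed seat ring round the spindle's foot, 54 mm across, 6 mm above the deck; axes as the trough's. The gate is home when the underside of its hub sits flush on this ring
- spindle_top (a point): top of the upright steel spindle, on its axis, 74 mm above the deck. A round pin 18 mm in diameter, its top 6 mm tapered to 10 mm, with a clip groove 61 to 64 mm above the deck. The point's axes turn with the spindle
- keys_top (a point): on the spindle's axis, 30 mm above the deck, at the top of its splines: four straight keys 5 mm wide that reach from here down to the deck and stand out to 14 mm from the axis along this point's +x, -x, +y and -y. A gate that is not in mesh rests on them
- spindle (a joint): angle of the spindle about the vertical in the trough, rad, counter-clockwise seen from above, range -0.55 to 0.55; at 0 its keys lie along and across the trough. Its pivot is stiff: about 0.15 N m of friction, it stays where it is left
- collar (a joint): how far the brass spring collar round the spindle's foot (40 mm across, free top 16 mm above the deck) is pressed down, m; 0 free, 0.010 flush with the seat ring. The spring pushes up with 2.8 N when free and 7.8 N when flush
- gate_mid (a point): centre of the loose gate's hub, half-way up, on its axis; z up. Eight-sided upright maple hub, 52 mm high, 46 mm across flats, standing on the bench; two flats face +y and -y: pinch it across these, from above. The blade, 9 mm thick and 18 mm high, runs out from the foot of the hub along -x. About 140 g
- bore_foot (a point): centre of the gate's brass-lined bore at the hub's underside; axes as gate_mid. 31 mm wide, right through; along its full length four ridges 9.2 mm wide reach in to 10.5 mm from the axis, midway between the x and y axes. The splines mesh when the gate's x axis is parallel to that of keys_top (8 deg of play either way; 1.5 mm radially)
- blade_tip (a point): end of the gate's blade, 90 mm from the hub's axis along the gate's -x and 9 mm above its underside
- black_stone: black basalt playing stone, a lens 22 mm across and 9 mm thick, lying on the deck near the feed end; origin under its centre. Leave it alone
- white_stone: white shell playing stone, a lens 22 mm across and 9 mm thick, lying on the deck near the feed end; origin under its centre. Leave it alone
- lid: round maple lid 128 mm across and 12 mm thick with a small knob (28 mm high in all), resting on the trough's rim over the lanes; origin under its centre. Leave it alone
- funnel: tin funnel standing on the bench with its 86 mm mouth down, 82 mm high; origin under its centre. Leave it alone
Things that resemble listed ones, but are neither listed nor needed, are in the scene too. There is more than one size of the part that bears gate_mid; the job needs the largest.

How it is judged:
By the outcome, as a careful person would: the job done as asked, in the order asked, and still so for the second after the job is handed in, while the arm keeps its last pose, push and grip.
It also fails if it takes over 38 s, if anything falls off the work surface, if the arm or the gripper's body presses on something with over 40 N, if the wrist force passes 120 N, or if a joint passes its speed limit or range.

ROBOT

A 6-joint arm with a two-finger parallel gripper is mounted at the origin on the work surface. World frame = base frame: x ahead of the robot, y to its left, z up, the work surface at z = 0. Lengths are in m, angles in degrees, forces in N, time in s.
With the tool pointing down it reaches from about 0.25 to 0.725 m from the base axis. Payload 9.7 kg.
Tool frame: the origin (TCP) lies at the very end of the fingers, on their centre line; the grasp point (between the pads) lies 19 mm behind it; x points along the fingers, z is the direction in which the jaws open and shut, and the axes are right-handed (so a half turn about x gives the same grasp; the last joint's range is limited). The gripper opens to 85 mm and grips with 20 to 120 N. Pads are 22 mm wide; open, the fingers measure 114 mm over their backs; the gripper's body (76 mm by 85 mm) begins 54 mm behind the grasp point. The pads swing forward as they close: fully open they stand 13 mm farther back than shut.
Start: joints at [68.984, 4.979, 10.078, 95.1, 0, 90], TCP at [0.197, 0.513, 0.231] pointing down, gripper open.
Joint ranges: [-179.16, 179.16], [-48.56, 103.87], [-65.8, 70.77], [-126.05, 130.52], [-82.76, 87.17], [-180, 180]. Speed limits (degrees/s): [127.2, 127.2, 147.25, 180, 180, 180].

INTERFACE

Orientations are given as [roll, pitch, yaw] about the fixed x, y, z axes, in that order (R = Rz(yaw) Ry(pitch) Rx(roll)).
In Python, from workcell import sensors, vision, job_done gives the robot as it stands.
- The arm moves only by the tool carry_out, never from a script. Its argument "increments" is a list of rows, each a list of 7 numbers: the turn, a rotation vector about the tool's x, y, z in degrees, then the shift along the tool's x, y, z in mm, then the opening in per cent of the stroke, from 0 (shut) to 100 (fully open). A call has 1 to 12 rows; each row shifts and turns the commanded pose from where the row before left it, along the tool's axes as they then stand; what a row does not reach is not made up. A row lasts 1/8 s, in which the tool goes at most 62.5 mm and 10.7 degrees, less where a joint would pass 70% of its speed; a pose out of reach is approached as far as the arm can. A call is refused whole if a number of a shift passes 62.5 or a number of a turn 10.7, either way. A call with a gripper value outside its range is refused whole. The fingers move at their own pace and stop on an object; "squeeze" is the grip in N (left out, the last holds). Time passes only in rows, so rows that do not move let the fingers close. It gives the time, the measured TCP pose, the force and the opening at its end, in the units of the state.
- sensors.get_obs(): the state, without advancing time (a new reading comes with each control period).
- vision.camera(name): name is "scene" or "top" or "wrist"; returns the picture (384x512x3 uint8, red, green, blue); there is no depth.
- vision.calibration(name): a dict with "camera_matrix" (3x3 intrinsics, pixels), "extrinsics" (4x4, takes a point from world to camera coordinates); the wrist camera has in their place "mount" (4x4, takes a point from camera to tool coordinates, whose origin is the TCP and whose axes are the tool frame's). Camera axes: x right, y up, looking along -z (the intrinsics and any distortion apply to the point x, -y, -z); pixel columns grow to the right and rows downward; lengths in m; the calibration is good to about 2 mm. A picture is of the moment at which its call begins: read the wrist's pose just before it. calibration takes no time and is no camera call.
- job_done(): hands the job in, once; it reports no verdict.
The state is a dict: "time": time; "q": joint angles; "qd": joint speeds; "joint_efforts": joint torques, N m; "ee_pos": TCP position; "tcp_rot": TCP orientation; "wrist_force": force on the tool from outside, world axes, zero at the start; "torque": the same for the moment, N m; "opening": finger opening in m.
Only numpy, scipy, OpenCV 4.12 (cv2) and the standard library are available. Lean on these libraries where they do the work, as an engineer would, in place of code of your own. Each camera call takes 0.05 s, during which the arm holds its last target.

## Working session

There is one attempt and no reset: what is moved stays moved. The work goes in short steps, Python scripts to look and compute and a tool call to move; the robot and the scene stay as the last step left them, time stands still between calls to the robot, and variables do not carry over. Pictures are saved under pics/ and viewed, and the job is handed in when it is done.

Besides the shell and the picture viewer there is one more tool, called as name(argument=value, ...) on one line, values as JSON. carry_out: Moves the arm, as the interface text tells. Its arguments: {"type":"object","properties":{"increments":{"type":"array"},"squeeze":{"type":"number"}},"required":["increments"]}

```bash
mkdir -p pics; ls
python3 - <<'E'
from workcell import sensors, vision
import cv2,numpy as np
print(sensors.get_obs())
for n in ["scene","top","wrist"]:
    c=vision.calibration(n); print(n,{k:np.round(v,4).tolist() if not isinstance(v,str) else v for k,v in c.items()})
    im=vision.camera(n); cv2.imwrite(f"pics/{n}0.png",im[:,:,::-1])
E
```

```text
pics
{'time': 0.0, 'q': array([ 6.89859219e+01,  5.01094768e+00,  1.00329080e+01,  9.50979035e+01,
       -1.47887528e-03,  9.00001564e+01]), 'qd': array([-0.05180196,  0.10103641,  0.01328567, -0.01642831,  0.00541985,
       -0.00075117]), 'joint_efforts': array([-1.99059614e-03, -5.20383453e+01,  4.64807332e+01,  1.61991525e-02,
       -8.95467406e-05,  1.96096016e-05]), 'ee_pos': array([0.19715414, 0.51320663, 0.23057067]), 'tcp_rot': array([-178.88423948,   89.9240424 , -109.89847301]), 'wrist_force': array([ 0.96698008,  0.13379376, -0.68453882]), 'torque': array([-0.00587755, -0.00143667,  0.01647569]), 'opening': 0.08542449288069193}
scene {'camera_matrix': [[364.241, 0.0, 253.4068], [0.0, 364.241, 187.7895], [0.0, 0.0, 1.0]], 'extrinsics': [[0.6406, 0.7678, -0.0039, -0.3564], [-0.5378, 0.4523, 0.7115, 0.1938], [0.548, -0.4537, 0.7027, -1.3003], [0.0, 0.0, 0.0, 1.0]]}
top {'camera_matrix': [[460.4936, 0.0, 259.8456], [0.0, 460.4936, 189.7893], [0.0, 0.0, 1.0]], 'extrinsics': [[0.0291, -0.9995, 0.0137, -0.0183], [0.9952, 0.0303, 0.0932, -0.561], [-0.0936, 0.0109, 0.9956, -1.0815], [0.0, 0.0, 0.0, 1.0]]}
wrist {'camera_matrix': [[290.3839, 0.0, 262.6686], [0.0, 290.3839, 190.3794], [0.0, 0.0, 1.0]], 'mount': [[-0.0004, 0.293, -0.9561, -0.143], [0.0003, 0.9561, 0.293, 0.0755], [1.0, -0.0002, -0.0005, -0.0012], [0.0, 0.0, 0.0, 1.0]]}
```

View pics/scene0.png

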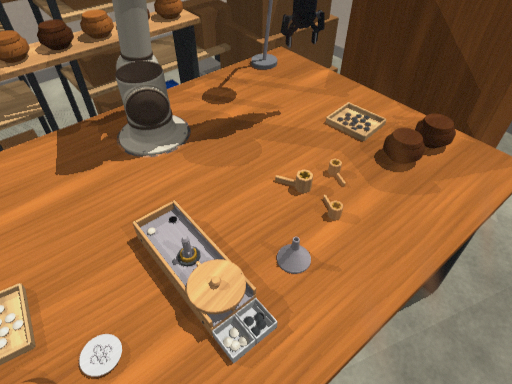

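View pics/top0.png

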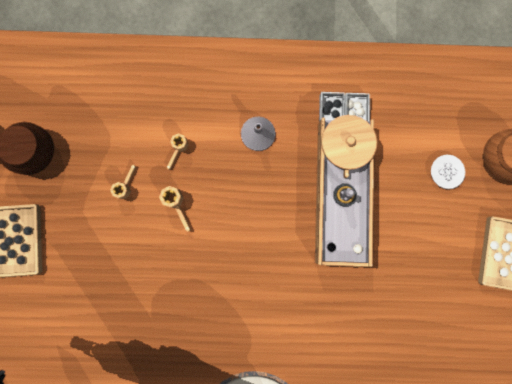

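View pics/wrist0.png

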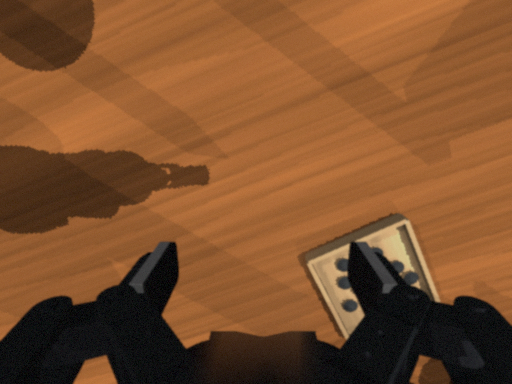

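```bash
cat > h.py <<'E'
import numpy as np,cv2
from workcell import sensors, vision
from scipy.spatial.transform import Rotation as Ro
def Rt(obs): return Ro.from_euler('xyz',obs['tcp_rot'],degrees=True).as_matrix()
def ext(n,obs=None):
    c=vision.calibration(n)
    K=np.array(c['camera_matrix'])
    if n=='wrist':
        T=np.eye(4);T[:3,:3]=Rt(obs);T[:3,3]=obs['ee_pos']
        return K,np.linalg.inv(T@np.array(c['mount']))
    return K,np.array(c['extrinsics'])
def proj(KE,P):
    K,E=KE;P=np.atleast_2d(P);p=P@E[:3,:3].T+E[:3,3]
    return np.c_[K[0,0]*p[:,0]/-p[:,2]+K[0,2],K[1,1]*p[:,1]/p[:,2]+K[1,2]]
def ray(KE,uv):
    K,E=KE;d=np.array([(uv[0]-K[0,2])/K[0,0],-(uv[1]-K[1,2])/K[1,1],-1.])
    R=E[:3,:3];return -R.T@E[:3,3],R.T@d
def onz(KE,uv,z):
    o,d=ray(KE,uv);return o+d*(z-o[2])/d[2]
def crop(im,x0,y0,x1,y1,s,name):
    cv2.imwrite(name,cv2.resize(im[y0:y1,x0:x1,::-1],None,fx=s,fy=s,interpolation=cv2.INTER_CUBIC))
E
python3 - <<'E'
import cv2,numpy as np
from h import *
im=cv2.imread('pics/top0.png')[:,:,::-1]
a=cv2.resize(im[120:240,100:200],None,fx=5,fy=5,interpolation=cv2.INTER_CUBIC)
cv2.imwrite('pics/t1.png',a[:,:,::-1])
crop(im,310,85,385,275,3,'pics/t2.png')
KE=ext('top')
for n,uv,z in [('gate hub',(171,196),.052),('gatetip',(188,230),.018),('g2',(179,142),.05),('g3',(120,190),.05),('spindle',(346,194),.114),('trough feedL',(319,265),.065),('feedR',(372,266),.065),('lid',(350,142),.077),('funnel',(258,133),.04)]: print(n,onz(KE,uv,z).round(3))
E
```

```text
gate hub [0.538 0.206 0.052]
gatetip [0.46  0.168 0.018]
g2 [0.667 0.194 0.05 ]
g3 [0.549 0.326 0.05 ]
spindle [ 0.55  -0.192  0.114]
trough feedL [ 0.389 -0.142  0.065]
feedR [ 0.39  -0.263  0.065]
lid [ 0.674 -0.207  0.077]
funnel [0.697 0.007 0.04 ]
```

View pics/t1.png

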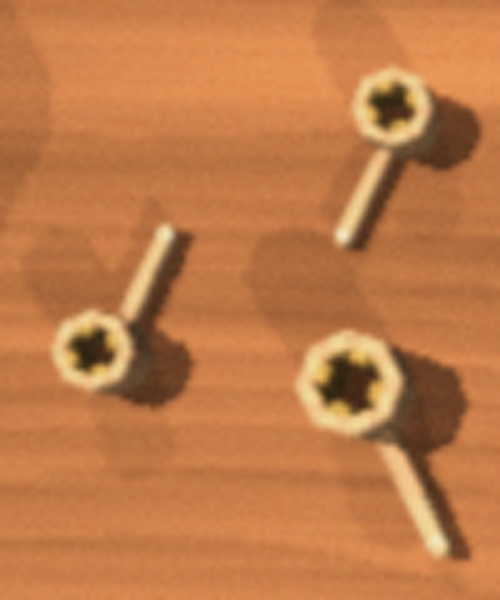

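View pics/t2.png

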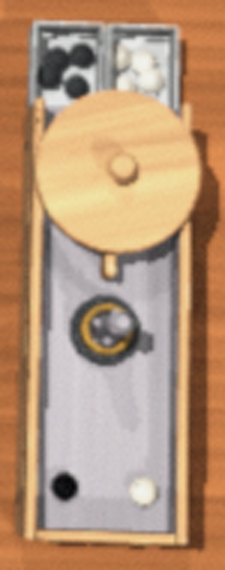

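```bash
cat >> h.py <<'E'
def plan(target,zdir=None):
    """target TCP pos; zdir: desired jaw axis angle in world xy (deg, mod 180)"""
    o=sensors.get_obs();R=Rt(o)
    print('t',o['time'],'pos',o['ee_pos'].round(4),'q',o['q'].round(1),'F',o['wrist_force'].round(1),'op',round(o['opening'],4))
    for i,a in enumerate('xyz'): print(' tool',a,R[:,i].round(3))
    ang=np.degrees(np.arctan2(R[1,2],R[0,2])); print(' jaw ang',ang.round(2))
    if zdir is not None:
        best=None
        for k in (0,180):
            w=(zdir+k-ang+180)%360-180
            X=np.array([0,0,-1.]);Z=np.array([np.cos(np.radians(zdir+k)),np.sin(np.radians(zdir+k)),0]);Y=np.cross(Z,X)
            Rd=np.c_[X,Y,Z]
            rv=Ro.from_matrix(R.T@Rd).as_rotvec(degrees=True)
            print(' turn rv',rv.round(1),'k',k,'shift after turn',(Rd.T@(np.array(target)-o['ee_pos'])*1000).round(1))
    print(' shift now',(R.T@(np.array(target)-o['ee_pos'])*1000).round(1))
E
python3 - <<'E'
from h import *
plan([.55,-.198,.26],90)
E
```

```text
t 0.15 pos [0.1972 0.5132 0.2307] q [69.   5.  10.  95.1  0.  90. ] F [0.1 0.4 0.3] op 0.085
 tool x [-0.    -0.001 -1.   ]
 tool y [-0.933  0.359  0.   ]
 tool z [ 0.359  0.933 -0.001]
 jaw ang 68.98
 turn rv [-21.   -0.1  -0. ] k 0 shift after turn [ -29.3 -352.8 -711.2]
 turn rv [ 1.59e+02 -0.00e+00  1.00e-01] k 180 shift after turn [-29.3 352.8 711.2]
 shift now [ -28.7 -584.4 -537.4]
```

carry_out(increments=[[-10.5,0,0,0,0,0,100],[-10.5,0,0,0,0,0,100],[0,0,0,-2,-27,-55,100],[0,0,0,-2,-27,-55,100],[0,0,0,-2,-27,-55,100],[0,0,0,-2,-27,-55,100],[0,0,0,-2,-27,-55,100],[0,0,0,-2,-27,-55,100],[0,0,0,-2,-27,-55,100],[0,0,0,-2,-27,-55,100],[0,0,0,-2,-27,-55,100],[0,0,0,-2,-27,-55,100]])

```text
time: 1.65
ee_pos: [0.4676, -0.0388, 0.2513]
tcp_rot: [-74.1, 90.0, 15.9]
wrist_force: [1.0, 1.0, -0.1]
opening: 0.0854
```

Run:
```python
from h import *
plan([.55,-.198,.26],90)
```

```text
t 1.65 pos [ 0.4676 -0.0388  0.2513] q [-4.7 -5.6  1.8 97.4  0.  -4.7] F [ 1.   1.  -0.1] op 0.0854
 tool x [ 0.  0. -1.]
 tool y [-1.     0.001 -0.   ]
 tool z [0.001 1.    0.   ]
 jaw ang 89.97
 turn rv [-0.  0.  0.] k 0 shift after turn [  -8.7  -82.4 -159.2]
 turn rv [180.   0.  -0.] k 180 shift after turn [ -8.7  82.4 159.2]
 shift now [  -8.7  -82.5 -159.2]
```

carry_out(increments=[[0,0,0,-2,-27,-53,100],[0,0,0,-3,-27,-53,100],[0,0,0,-3,-27,-53,100],[0,0,0,0,0,0,100],[0,0,0,0,0,0,100]])

```text
time: 2.28
ee_pos: [0.5478, -0.1957, 0.2588]
tcp_rot: [62.8, 89.9, 152.7]
wrist_force: [-0.8, -1.5, -0.2]
opening: 0.0854
```

Run:
```python
from h import *
o=sensors.get_obs()
im=vision.camera('wrist');cv2.imwrite('pics/w1.png',im[:,:,::-1])
print(o['time'],o['ee_pos'],o['tcp_rot'])
np.save('w1.npy',{'ee_pos':o['ee_pos'],'tcp_rot':o['tcp_rot']},allow_pickle=True)
KE=ext('wrist',o)
print(proj(KE,[[.55,-.2,.046],[.55,-.2,.114],[.55,-.2,.07]]))
u,v=proj(KE,[[.55,-.2,.07]])[0].astype(int)
crop(im,max(u-75,0),max(v-75,0),u+75,v+75,4,'pics/w1c.png');print(u-75,v-75)
```

```text
2.275 [ 0.5478145  -0.19565236  0.25876251] [ 62.75944834  89.92696172 152.7099902 ]
[[259.60815488 166.84580143]
 [259.03195588 181.0668795 ]
 [259.42994878 171.24407841]]
184 96
```

View pics/w1.png

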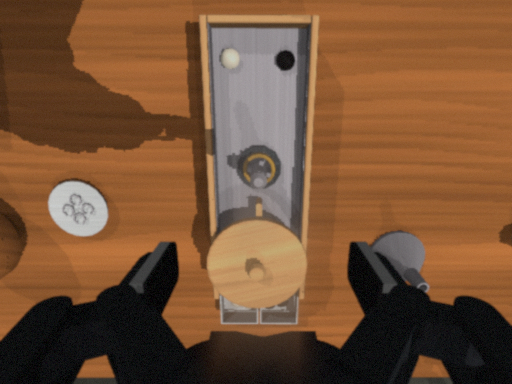

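View pics/w1c.png

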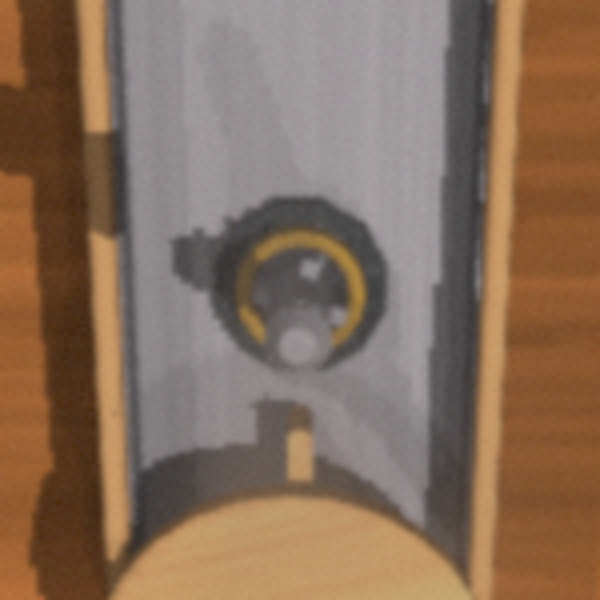

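carry_out(increments=[[0,0,0,48,0,0,100],[0,0,0,48,0,0,100],[0,0,0,46,0,0,100],[0,0,0,0,0,0,100],[0,0,0,0,0,0,100]])

```text
time: 2.95
ee_pos: [0.5487, -0.1952, 0.1199]
tcp_rot: [-109.0, 89.8, -18.9]
wrist_force: [-0.1, 0.0, 0.4]
opening: 0.0857
```

Run:
```python
from h import *
o=sensors.get_obs()
im=vision.camera('wrist');cv2.imwrite('pics/w2.png',im[:,:,::-1])
print(o['time'],o['ee_pos'],o['tcp_rot'])
np.save('w2.npy',{'ee_pos':o['ee_pos'],'tcp_rot':o['tcp_rot']},allow_pickle=True)
KE=ext('wrist',o)
print(proj(KE,[[.55,-.2,.046],[.55,-.2,.114],[.55,-.2,.07]]))
u,v=proj(KE,[[.55,-.2,.07]])[0].astype(int)
crop(im,max(u-60,0),max(v-60,0),u+60,v+60,6,'pics/w2c.png');print(u-60,v-60)
```

```text
2.95 [ 0.54866843 -0.19523842  0.11991547] [-108.96016588   89.8404027   -18.9225274 ]
[[257.69246791 203.06304089]
 [255.72114132 243.44424448]
 [257.13793415 214.42226508]]
197 154
```

View pics/w2.png

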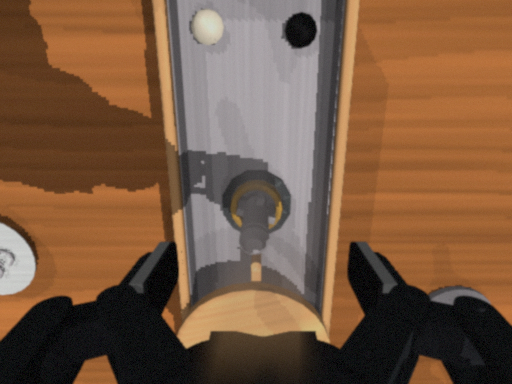

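View pics/w2c.png

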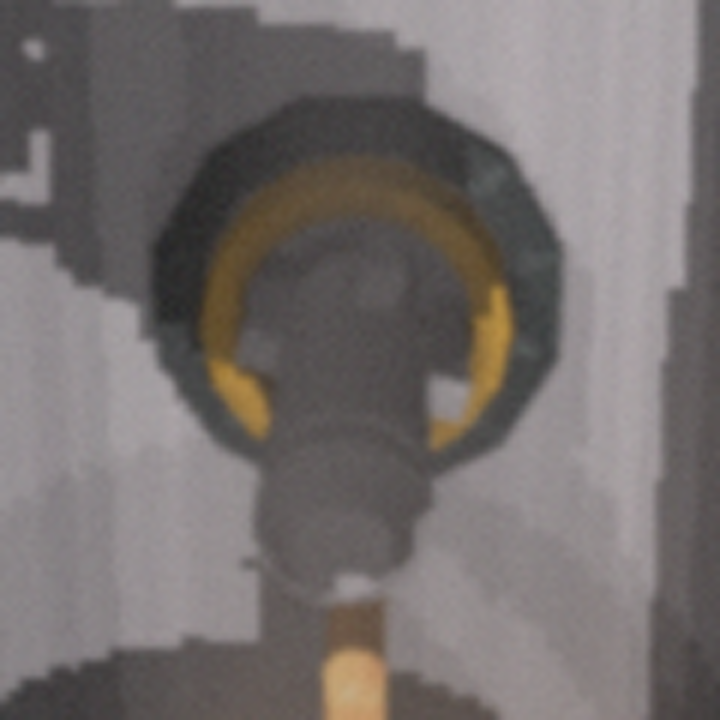

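Run:
```python
from h import *
im=cv2.imread('pics/w2.png')
g=im[174:244,220:296]
g=cv2.cvtColor(g,cv2.COLOR_BGR2GRAY)
g=np.clip((g.astype(float)-50)*2.6,0,255).astype(np.uint8)
cv2.imwrite('pics/w2d.png',cv2.resize(g,None,fx=8,fy=8,interpolation=cv2.INTER_CUBIC))
```

```text
(no output)
```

View pics/w2d.png

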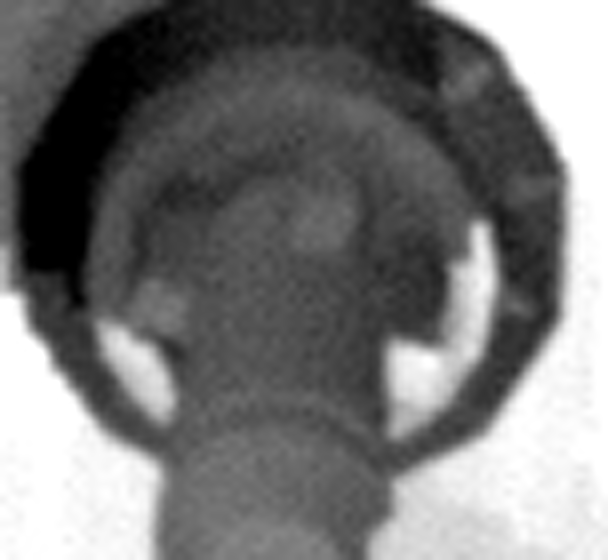

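Run:
```python
from h import *
from scipy.optimize import least_squares
o=np.load('w2.npy',allow_pickle=True).item();KE=ext('wrist',o)
pts=np.array([(155,270),(205,150),(300,97),(420,97),(515,155),(562,240),(555,355),(500,430),(175,375),(155,335),(240,445)])/6+[197,154]-.4
P=np.array([onz(KE,p,.046)[:2] for p in pts])
s=least_squares(lambda q:np.hypot(*(P-q[:2]).T)-q[2],[.55,-.2,.027]);print('ring',s.x,(s.fun*1000).round(1))
c=s.x[:2]
for p in [(260.2,200.8),(240,211.5),(271.5,220.1)]:
    w=onz(KE,p,.07)[:2]-c;print('key',(w*1000).round(1),np.degrees(np.arctan2(w[1],w[0])).round(1))
# spindle top: tip circle centre in w2c approx (335,545)
print('top',onz(KE,(197+345/6-.4,154+540/6-.4),.114))
# trough walls: inner top edges in w2: deck lines
o1=np.load('w1.npy',allow_pickle=True).item();K1=ext('wrist',o1)
print('ring w1',onz(K1,(184+300/4,96+285/4),.046),'top w1',onz(K1,(184+299/4,96+345/4),.114))
for nm,a,b in [('left outer',(201,20),(213,250)),('right outer',(318,20),(307,250))]:
    A=onz(K1,a,.065);B=onz(K1,b,.065);print(nm,A.round(4),B.round(4),np.degrees(np.arctan2(*(B-A)[[1,0]])))
print('feed',onz(K1,(201,16),.065),onz(K1,(318,16),.065))
```

```text
ring [ 0.54931533 -0.20093615  0.02745904] [-0.4  0.2 -0.1  0.   0.   0.   0.1 -0.1 -0.   0.4 -0. ]
key [-9.6  3.1] 161.9
key [ -1.5 -11.2] -97.8
key [ 5.1 11.2] 65.8
top [ 0.5500992  -0.20092212  0.114     ]
ring w1 [ 0.55051728 -0.2007625   0.046     ] top w1 [ 0.55126086 -0.20029505  0.114     ]
left outer [ 0.3917 -0.2595  0.065 ] [ 0.6556 -0.2605  0.065 ] -0.2146903553256882
right outer [ 0.3917 -0.1392  0.065 ] [ 0.6557 -0.1389  0.065 ] 0.06848240103830171
feed [ 0.38807297 -0.25930289  0.065     ] [ 0.3880964 -0.1393865  0.065    ]
```

carry_out(increments=[[0,0,0,-50,0,0,100],[0,0,0,-30,2,35,100],[0,0,0,0,2,61,100],[0,0,0,0,2,61,100],[0,0,0,0,2,61,100],[0,0,0,0,2,61,100],[0,0,0,0,2,61,100],[0,0,0,0,0,60,100],[-8.6,0,0,0,0,0,100],[-8.6,0,0,0,0,0,100],[-8.6,0,0,0,0,0,100],[0,0,0,0,0,0,100]])

```text
time: 4.5
ee_pos: [0.5367, 0.2047, 0.1996]
tcp_rot: [-95.2, 89.8, 20.5]
wrist_force: [-1.5, 0.4, 0.8]
opening: 0.0854
```

Run:
```python
from h import *
o=sensors.get_obs()
im=vision.camera('wrist');cv2.imwrite('pics/w3.png',im[:,:,::-1])
np.save('w3.npy',{'ee_pos':o['ee_pos'],'tcp_rot':o['tcp_rot']},allow_pickle=True)
KE=ext('wrist',o)
u,v=proj(KE,[[.538,.206,.052]])[0].astype(int)
crop(im,max(u-70,0),max(v-75,0),u+70,v+70,5,'pics/w3c.png');print(u-70,v-75)
plan([.538,.206,.16],116)
```

```text
193 104
t 4.55 pos [0.5366 0.2046 0.1992] q [20.9  7.6  9.4 91.6 -0.  -4.7] F [-0.7  0.5  0.7] op 0.0851
 tool x [ 0.003  0.001 -1.   ]
 tool y [-0.902 -0.432 -0.003]
 tool z [-0.432  0.902 -0.   ]
 jaw ang 115.6
 turn rv [-0.4 -0.   0.2] k 0 shift after turn [39.2 -1.8  0.7]
 turn rv [179.6   0.2   0. ] k 180 shift after turn [39.2  1.8 -0.7]
 shift now [39.2 -1.7  0.7]
```

View pics/w3.png

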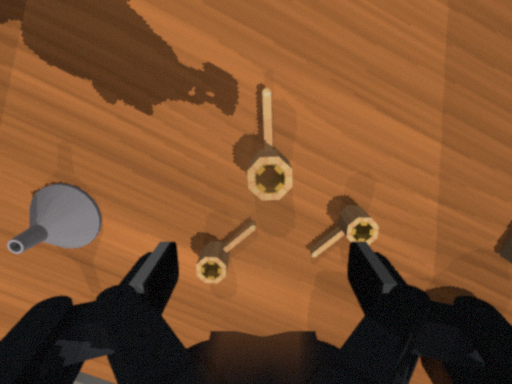

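View pics/w3c.png

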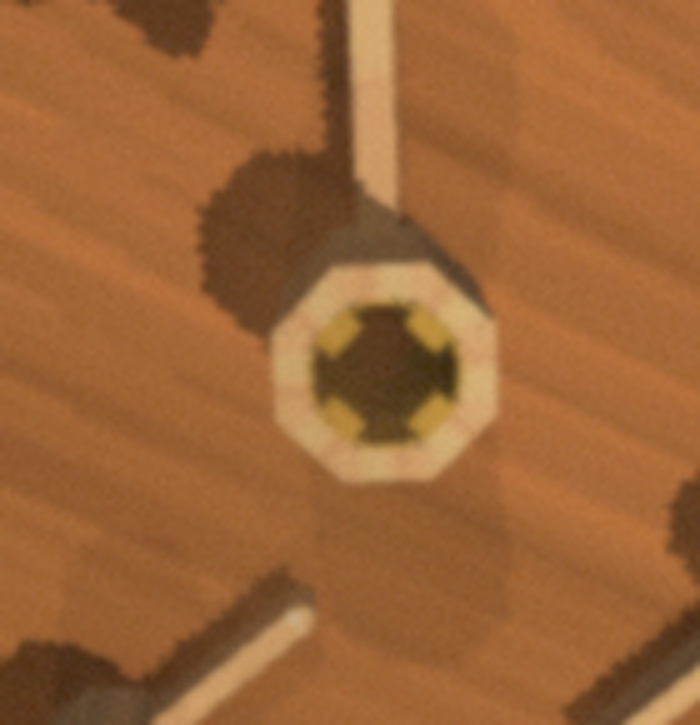

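Run:
```python
from h import *
o=np.load('w3.npy',allow_pickle=True).item();KE=ext('wrist',o)
q=lambda x,y:(193+x/5-.4,104+y/5-.4)
c=onz(KE,q(385.5,372),.052);print('hub',c)
for a,b in [((273,372),(498,372)),((385,262),(385,483))]:
    A=onz(KE,q(*a),.052);B=onz(KE,q(*b),.052);print('across',np.linalg.norm(A-B))
bt=onz(KE,(266.8,90),.018);br=onz(KE,q(376,150),.018)
ang=lambda w:np.degrees(np.arctan2(w[1],w[0]))
print('tip',bt,np.linalg.norm((bt-c)[:2]),'gate x from hub-tip',ang(c-bt),'from blade',ang(br-bt))
r=[onz(KE,q(*p),.052) for p in [(340,332),(430,330),(343,418),(432,418)]]
print('ridges centre',np.mean(r,0)); d=[ang(p-c) for p in r]; print(d)
T=cv2.imread('pics/top0.png');KT=ext('top')
print('top',onz(KT,(170-.4,196.6-.4),.052), onz(KT,(187.8,229.3),.018))
```

```text
hub [0.53370811 0.21112551 0.052     ]
across 0.046498670901440844
across 0.047236549541209226
tip [0.4565536  0.17070098 0.018     ] 0.0871031600125493 gate x from hub-tip 27.651952477856085 from blade 27.391731563039787
ridges centre [0.53419623 0.21154004 0.052     ]
[np.float64(-106.31658026137144), np.float64(160.2419581076844), np.float64(-15.812260004309154), np.float64(70.3314482420652)]
top [0.53744142 0.20938494 0.052     ] [0.46169    0.16835512 0.018     ]
```

carry_out(increments=[[-1.8,0,0.2,0,0,0,100],[0,0,0,50,-2,6,100],[0,0,0,50,0,0,100],[0,0,0,50,0,0,100],[0,0,0,25,0,0,100],[0,0,0,10,0,0,100],[0,0,0,0,0,0,100]], squeeze=50)

```text
time: 5.42
ee_pos: [0.5347, 0.2103, 0.0126]
tcp_rot: [88.9, 89.8, -153.5]
wrist_force: [-0.2, -0.7, 0.0]
opening: 0.0855
```

Run:
```python
from h import *
o=sensors.get_obs()
im=vision.camera('wrist');cv2.imwrite('pics/w4.png',im[:,:,::-1])
plan([.534,.2115,.014],117.4)
```

```text
t 5.475 pos [0.5352 0.2105 0.0134] q [21.5 10.  -8.6 71.6 -0.  -6.1] F [0.6 0.4 0.5] op 0.0853
 tool x [-0.002 -0.001 -1.   ]
 tool y [-0.886 -0.463  0.002]
 tool z [-0.463  0.886 -0.   ]
 jaw ang 117.57
 turn rv [ 0.2 -0.  -0.1] k 0 shift after turn [-0.6  0.6  1.5]
 turn rv [-179.8    0.2   -0. ] k 180 shift after turn [-0.6 -0.6 -1.5]
 shift now [-0.6  0.6  1.5]
```

View pics/w4.png

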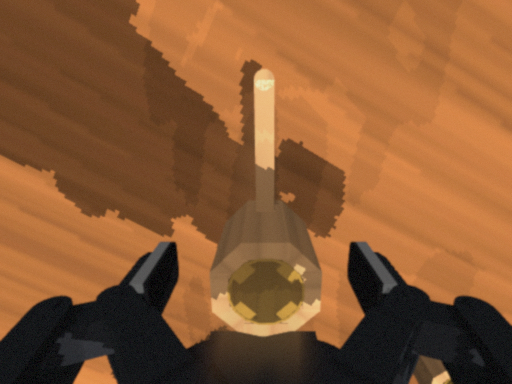

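carry_out(increments=[[0,0,0,0,0,0,0],[0,0,0,0,0,0,0],[0,0,0,0,0,0,0],[0,0,0,0,0,0,0],[0,0,0,0,0,0,0],[0,0,0,0,0,0,0]], squeeze=50)

```text
time: 6.22
ee_pos: [0.5351, 0.2105, 0.0133]
tcp_rot: [92.4, 89.9, -150.0]
wrist_force: [-0.2, 1.0, 5.8]
opening: 0.0453
```

Run:
```python
from h import *
o=sensors.get_obs()
im=vision.camera('wrist');cv2.imwrite('pics/w5.png',im[:,:,::-1])
np.save('w5.npy',{'ee_pos':o['ee_pos'],'tcp_rot':o['tcp_rot']},allow_pickle=True)
plan([.534,.2115,.014],117.4)
crop(im,180,40,340,340,2,'pics/w5c.png')
```

```text
t 6.275 pos [0.5352 0.2106 0.0133] q [21.5 10.  -8.6 71.5 -0.  -6.1] F [-1.2 -0.9  6.1] op 0.0454
 tool x [-0.001 -0.001 -1.   ]
 tool y [-0.886 -0.463  0.002]
 tool z [-0.463  0.886 -0.   ]
 jaw ang 117.58
 turn rv [ 0.2 -0.  -0.1] k 0 shift after turn [-0.7  0.6  1.4]
 turn rv [-179.8    0.2   -0. ] k 180 shift after turn [-0.7 -0.6 -1.4]
 shift now [-0.7  0.6  1.4]
```

View pics/w5.png

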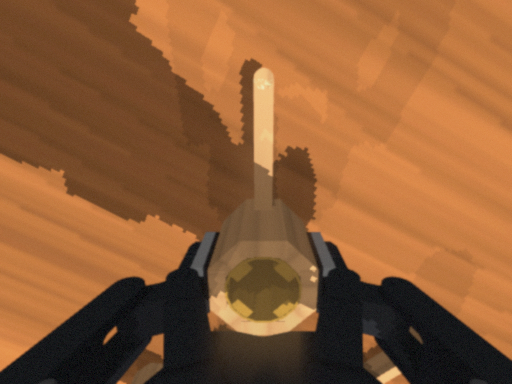

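View pics/w5c.png

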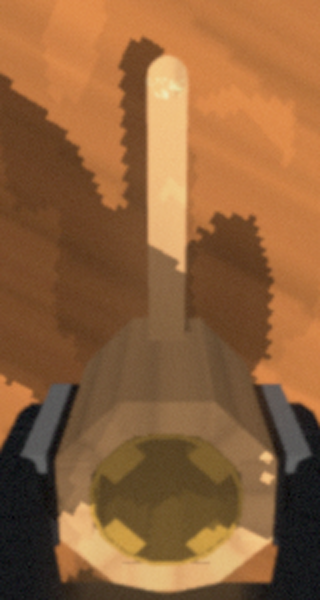

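Run:
```python
from h import *
o=np.load('w5.npy',allow_pickle=True).item();KE=ext('wrist',o);R=Rt(o)
f=lambda uv,z:((R.T@(onz(KE,uv,z)-o['ee_pos']))*1000).round(1)
q=lambda x,y:(180+x/2-.25,40+y/2-.25)
print('bore',f(q(168,499),.052),'edges',f(q(94,500),.052),f(q(242,500),.052),f(q(168,436),.052),f(q(168,563),.052))
print('blade', f(q(167,70),.018),f(q(168,300),.018),'tip',f(q(167,54),.018))
KT=ext('top')
print('top spindle ring',onz(KT,(310+105/3,85+330/3),.046),'spindle top',onz(KT,(310+122/3,85+320/3),.114))
```

```text
bore [-38.7   0.8   0.2] edges [-38.7   0.6 -15.4] [-38.7   0.5  15.7] [-38.7  15.7   0.1] [-38.7 -15.5   0.2]
blade [-4.5 87.5 -0. ] [-4.6 34.1  0.3] tip [-4.5 90.8 -0. ]
top spindle ring [ 0.55324472 -0.20314711  0.046     ] spindle top [ 0.55505107 -0.20225404  0.114     ]
```

carry_out(increments=[[0,0,0,-30,0,0,0],[9,0,0,-40,0,0,0],[9,0,0,-40,0,0,0],[9,0,0,-37,0,0,0],[9,0,0,0,0,0,0],[9,0,0,0,0,0,0],[0,0,0,0,-17,-48,0],[0,0,0,0,-17,-48,0],[0,0,0,0,-17,-48,0],[0,0,0,0,-17,-48,0],[0,0,0,0,-17,-48,0],[0,0,0,0,-17,-48,0]])

```text
time: 7.78
ee_pos: [0.5459, -0.0965, 0.1597]
tcp_rot: [133.5, 89.8, -153.9]
wrist_force: [0.3, -0.2, -1.6]
opening: 0.0458
```

carry_out(increments=[[0,0,0,0,-17,-48,0],[0,0,0,0,-18,-48,0],[0,0,0,0,0,0,0],[0,0,0,0,0,0,0]])

```text
time: 8.28
ee_pos: [0.5506, -0.1968, 0.1596]
tcp_rot: [122.9, 89.8, -164.5]
wrist_force: [-0.3, 0.4, -0.7]
opening: 0.045
```

Run:
```python
from h import *
o=sensors.get_obs()
im=vision.camera('wrist');cv2.imwrite('pics/w6.png',im[:,:,::-1])
np.save('w6.npy',{'ee_pos':o['ee_pos'],'tcp_rot':o['tcp_rot']},allow_pickle=True)
plan([.5507,-.2009,.16],72.5)
sc=vision.camera('scene');cv2.imwrite('pics/s6.png',sc[:,:,::-1])
crop(sc,120,160,270,300,5,'pics/s6c.png')
```

```text
t 8.325 pos [ 0.5507 -0.1962  0.1597] q [-19.5   9.    6.6  87.7  -0.1  -2.2] F [ 0.2  0.2 -1.4] op 0.0454
 tool x [-0.004 -0.001 -1.   ]
 tool y [-0.954  0.299  0.003]
 tool z [ 0.299  0.954 -0.002]
 jaw ang 72.61
 turn rv [ 0.1 -0.1 -0.2] k 0 shift after turn [-0.3 -1.4 -4.5]
 turn rv [-179.9    0.3   -0.2] k 180 shift after turn [-0.3  1.4  4.5]
 shift now [-0.3 -1.4 -4.5]
```

View pics/w6.png

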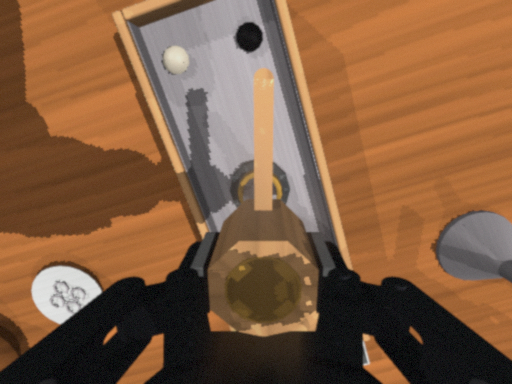

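View pics/s6c.png

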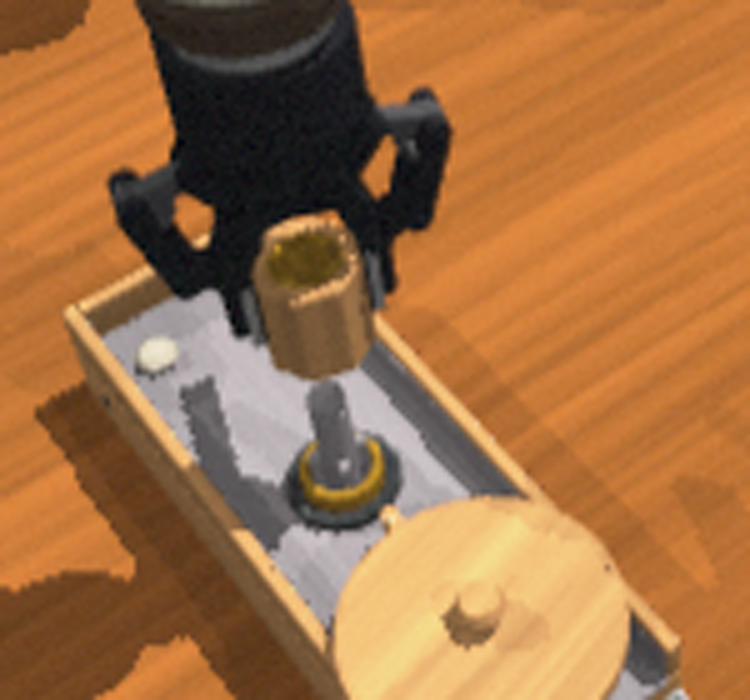

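carry_out(increments=[[0,-0.1,-0.2,0,-1.4,-4.5,0],[0,0,0,0,0,0,0],[0,0,0,20,0,0,0],[0,0,0,15,0,0,0],[0,0,0,10,0,0,0],[0,0,0,5,0,0,0],[0,0,0,0,0,0,0]])

```text
time: 9.25
ee_pos: [0.5508, -0.2016, 0.1098]
tcp_rot: [-133.8, 89.9, -61.2]
wrist_force: [-0.7, -0.0, -1.0]
opening: 0.0455
```

Run:
```python
from h import *
plan([.5507,-.2009,.09],72.5)
sc=vision.camera('scene');cv2.imwrite('pics/s7.png',sc[:,:,::-1])
crop(sc,120,160,270,300,5,'pics/s7c.png')
o=sensors.get_obs();print(o['wrist_force'],o['torque'])
```

```text
t 9.25 pos [ 0.5508 -0.2016  0.1098] q [-20.1   9.2   1.3  82.1  -0.   -2.7] F [-0.7 -0.  -1. ] op 0.0455
 tool x [ 0.    -0.001 -1.   ]
 tool y [-0.954  0.299 -0.001]
 tool z [ 0.299  0.954 -0.001]
 jaw ang 72.59
 turn rv [ 0.1 -0.   0. ] k 0 shift after turn [19.8  0.3  0.7]
 turn rv [-1.799e+02 -1.000e-01 -1.000e-01] k 180 shift after turn [19.8 -0.3 -0.7]
 shift now [19.8  0.3  0.7]
[ 0.29624678 -0.75640202 -0.12319328] [-0.09579209  0.02290177  0.00634105]
```

View pics/s7c.png

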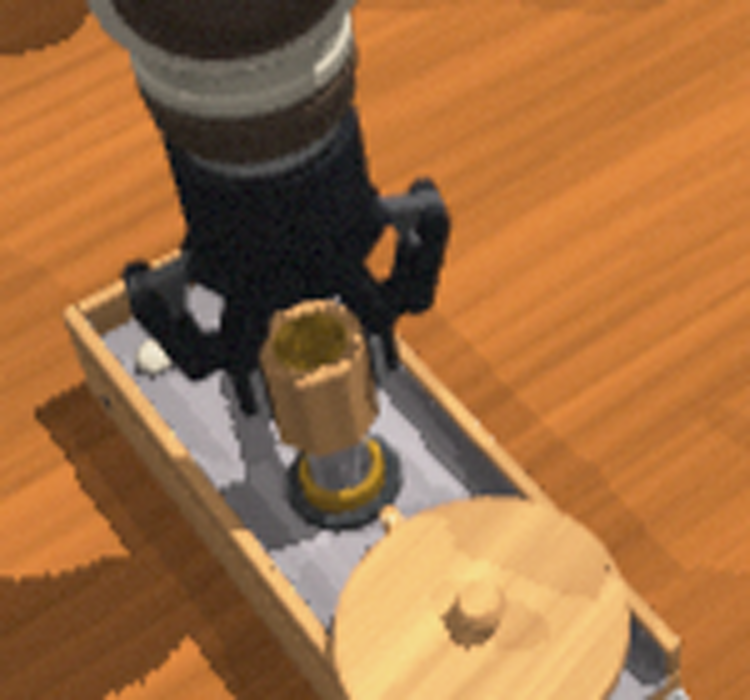

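carry_out(increments=[[0,0,0,5,0.3,0.7,0],[0,0,0,8,0,0,0],[0,0,0,8,0,0,0],[0,0,0,0,0,0,0]])

```text
time: 9.8
ee_pos: [0.5503, -0.2007, 0.0878]
tcp_rot: [133.5, 89.9, -153.9]
wrist_force: [-0.2, 0.0, -1.1]
opening: 0.0457
```

carry_out(increments=[[0,0,0,4,0,0,0],[0,0,0,4,0,0,0],[0,0,0,0,0,0,0],[0,0,0,0,0,0,0]])

```text
time: 10.3
ee_pos: [0.5509, -0.2009, 0.081]
tcp_rot: [-120.7, 89.9, -48.1]
wrist_force: [-0.3, 0.1, -1.7]
opening: 0.0457
```

Run:
```python
from h import *
plan([.5507,-.2009,.09],72.5)
o=sensors.get_obs();print(o['wrist_force'],o['torque'])
```

```text
t 10.3 pos [ 0.5509 -0.2009  0.081 ] q [-20.    9.6  -1.5  78.9  -0.   -2.6] F [-0.3  0.1 -1.7] op 0.0457
 tool x [ 0.001 -0.001 -1.   ]
 tool y [-0.954  0.299 -0.001]
 tool z [ 0.299  0.954 -0.001]
 jaw ang 72.58
 turn rv [ 0.1 -0.   0.1] k 0 shift after turn [-9.   0.2 -0. ]
 turn rv [-1.799e+02 -1.000e-01 -1.000e-01] k 180 shift after turn [-9.  -0.2  0. ]
 shift now [-9.   0.1 -0. ]
[-0.31204692  0.11121627 -1.68153502] [-0.00857047  0.02087058 -0.01115464]
```

carry_out(increments=[[0,0,0,3,0,0,0],[0,0,0,3,0,0,0],[0,0,0,0,0,0,0],[0,0,0,0,0,0,0]])

```text
time: 10.8
ee_pos: [0.5508, -0.2009, 0.0749]
tcp_rot: [-124.8, 89.9, -52.3]
wrist_force: [-0.2, 0.4, -1.1]
opening: 0.0452
```

Run:
```python
from h import *
plan([.5507,-.2009,.0595],72.5)
o=sensors.get_obs();print(o['wrist_force'],o['torque'])
```

```text
t 10.8 pos [ 0.5508 -0.2009  0.0749] q [-20.    9.7  -2.   78.2  -0.   -2.6] F [-0.2  0.4 -1.1] op 0.0452
 tool x [ 0.001 -0.001 -1.   ]
 tool y [-0.954  0.299 -0.001]
 tool z [ 0.299  0.954 -0.001]
 jaw ang 72.58
 turn rv [ 0.1 -0.   0.1] k 0 shift after turn [15.4  0.1  0. ]
 turn rv [-1.799e+02 -1.000e-01 -1.000e-01] k 180 shift after turn [15.4 -0.1 -0. ]
 shift now [15.4  0.1  0. ]
[-0.19060998  0.37291044 -1.08743828] [-0.04174246 -0.03697385  0.01351679]
```

carry_out(increments=[[0,0,0,4,0,0,0],[0,0,0,3,0,0,0],[0,0,0,2,0,0,0],[0,0,0,2,0,0,0],[0,0,0,0,0,0,0]])

```text
time: 11.42
ee_pos: [0.5509, -0.201, 0.064]
tcp_rot: [-118.7, 89.9, -46.1]
wrist_force: [-1.5, 0.2, 3.8]
opening: 0.0455
```

carry_out(increments=[[0,0,0,1.5,0,0,0],[0,0,0,1,0,0,0],[0,0,0,0,0,0,0],[0,0,0,0,0,0,0]])

```text
time: 11.92
ee_pos: [0.5509, -0.201, 0.0616]
tcp_rot: [-117.8, 89.9, -45.2]
wrist_force: [-0.3, -0.2, 5.6]
opening: 0.0456
```

Run:
```python
from h import *
plan([.5507,-.2009,.0595],72.5)
o=sensors.get_obs();print(o['wrist_force'],o['torque'])
```

```text
t 11.925 pos [ 0.5509 -0.201   0.0616] q [-20.    9.9  -3.2  76.8  -0.   -2.6] F [-0.3 -0.2  5.6] op 0.0456
 tool x [ 0.001 -0.001 -1.   ]
 tool y [-0.954  0.299 -0.001]
 tool z [ 0.299  0.954 -0.001]
 jaw ang 72.58
 turn rv [ 0.1 -0.   0.1] k 0 shift after turn [2.1 0.2 0. ]
 turn rv [-1.799e+02 -1.000e-01 -1.000e-01] k 180 shift after turn [ 2.1 -0.2 -0. ]
 shift now [2.1 0.2 0. ]
[-0.34439819 -0.17207449  5.64930873] [0.10752177 0.25906368 0.00092633]
```

carry_out(increments=[[0,0,0,1,0,0,0],[0,0,0,1,0,0,0],[0,0,0,0,0,0,0],[0,0,0,0,0,0,0]])

```text
time: 12.42
ee_pos: [0.5509, -0.201, 0.0597]
tcp_rot: [-118.1, 89.9, -45.5]
wrist_force: [-1.8, -0.1, 5.5]
opening: 0.0456
```

carry_out(increments=[[0,0,0,0.5,0,0,0],[0,0,0,0,0,0,0],[0,0,0,0,0,0,0]])

```text
time: 12.8
ee_pos: [0.5509, -0.201, 0.0594]
tcp_rot: [-114.9, 89.9, -42.3]
wrist_force: [-1.1, 0.8, 6.5]
opening: 0.0456
```

Run:
```python
from h import *
plan([.5507,-.2009,.0595],72.5)
sc=vision.camera('scene');cv2.imwrite('pics/s8.png',sc[:,:,::-1])
crop(sc,120,160,270,300,5,'pics/s8c.png')
im=vision.camera('wrist');cv2.imwrite('pics/w8.png',im[:,:,::-1])
```

```text
t 12.8 pos [ 0.5509 -0.201   0.0594] q [-20.   10.   -3.4  76.5  -0.   -2.6] F [-1.1  0.8  6.5] op 0.0456
 tool x [ 0.001 -0.001 -1.   ]
 tool y [-0.954  0.299 -0.002]
 tool z [ 0.299  0.954 -0.001]
 jaw ang 72.58
 turn rv [ 0.1 -0.   0.1] k 0 shift after turn [-0.1  0.2  0. ]
 turn rv [-1.799e+02 -1.000e-01 -1.000e-01] k 180 shift after turn [-0.1 -0.2 -0. ]
 shift now [-0.1  0.2  0. ]
```

View pics/s8c.png

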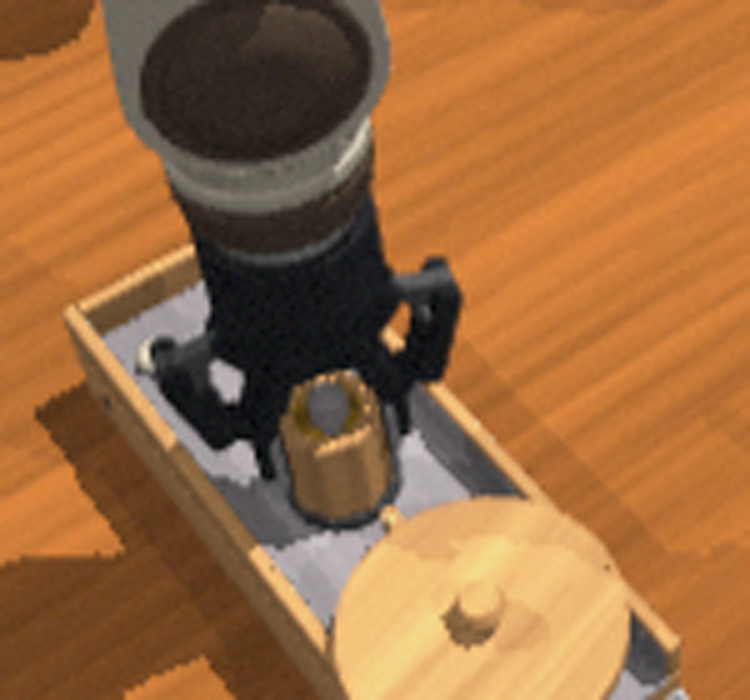

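View pics/w8.png

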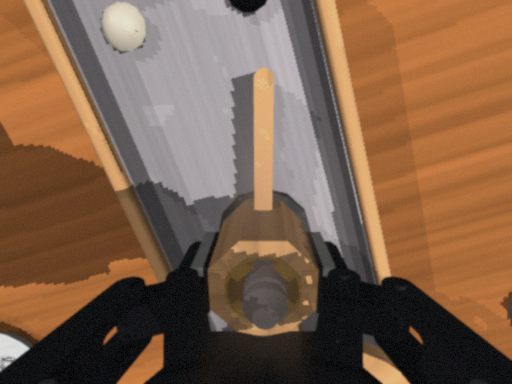

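carry_out(increments=[[0,0,0,0.5,0,0,0],[0,0,0,0,0,0,0],[0,0,0,0,0,0,0]])

```text
time: 13.28
ee_pos: [0.551, -0.201, 0.0593]
tcp_rot: [-110.9, 89.9, -38.3]
wrist_force: [-2.8, 1.7, 9.4]
opening: 0.0455
```

carry_out(increments=[[0,0,0,0.5,0,0,0],[0,0,0,0,0,0,0],[0,0,0,0,0,0,0]])

```text
time: 13.65
ee_pos: [0.551, -0.201, 0.0593]
tcp_rot: [-107.5, 89.9, -34.9]
wrist_force: [-4.6, 1.7, 13.7]
opening: 0.0456
```

carry_out(increments=[[0,0,0,0.3,0,0,0],[0,0,0,0,0,0,0],[0,0,0,0,0,0,0],[0,0,0,0,0,0,0],[0,0,0,0,0,0,0],[0,0,0,0,0,0,0],[0,0,0,0,0,0,0]])

```text
time: 14.52
ee_pos: [0.551, -0.201, 0.0593]
tcp_rot: [-107.2, 89.9, -34.6]
wrist_force: [-5.6, 2.7, 16.4]
opening: 0.0451
```

Run:
```python
from h import *
plan([.5507,-.2009,.0593],72.5)
im=vision.camera('top');cv2.imwrite('pics/t9.png',im[:,:,::-1])
a=cv2.imread('pics/top0.png');crop(np.hstack([a[85:275,230:385,::-1],im[85:275,230:385]]),0,0,310,190,2.5,'pics/t9c.png')
```

```text
t 14.525 pos [ 0.551  -0.201   0.0593] q [-20.    9.9  -3.5  76.5  -0.   -2.6] F [-5.6  2.7 16.4] op 0.0451
 tool x [ 0.002 -0.001 -1.   ]
 tool y [-0.954  0.299 -0.002]
 tool z [ 0.299  0.954 -0.001]
 jaw ang 72.59
 turn rv [ 0.1 -0.   0.1] k 0 shift after turn [-0.   0.3  0. ]
 turn rv [-1.799e+02 -2.000e-01 -1.000e-01] k 180 shift after turn [-0.  -0.3 -0. ]
 shift now [-0.   0.3  0. ]
```

View pics/t9c.png

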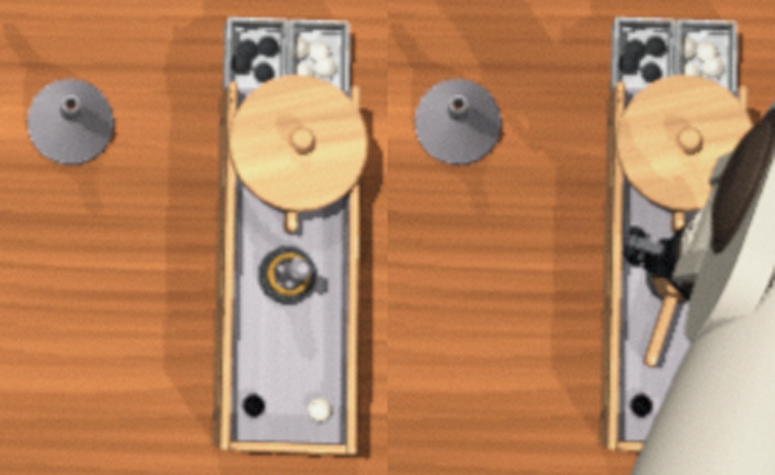

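The gate is home and the force is steady. The lid, funnel and black stone haven't moved; the wrist view also shows the white stone in place.

```bash
python3 -c "
from workcell import job_done
print(job_done())"
```

```text
the job is handed in; nothing more can be done
None
```

I put the largest gate back on its spindle with the blade pointing to the feed end, pressed it home and handed the job in at about 14.6 s, still holding it. I turned the gate to about -17.5° to match the keys, and it slid past their tops without jamming.

- **Home position:** the spring force matched the stated figures on the way down. The tool then stopped at z = 0.0593 m, its grasp height (0.0133 m) plus the seat ring's height (0.046 m), while the upward push grew from 6.5 N to 16.4 N. That is well over the 7.8 N spring force. The gripper opening stayed near 45.5 mm, so the gate did not slip.
- **Other things:** the last top view shows the lid, the funnel and the black stone where they started. The arm hides the white stone in that view. The last wrist view of it, taken just before the final 1.3 mm of pressing, shows it lying on the deck near the feed end.
- **What disagreed:**
  - The top camera placed things about 3–4 mm away from where the wrist camera did. I used the wrist camera because its view of the gripped hub agreed to within 1 mm.
  - The three visible keys gave spindle angles of -8°, -18° and -24°.
  - At the end there was a sideways load of about 6 N.

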